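Hang a slotted strap plate on the backboard peg

ROBOT

A 7-joint arm with a two-finger parallel gripper is mounted at the origin on the work surface. World frame = base frame: x ahead of the robot, y to its left, z up, the work surface at z = 0. Lengths are in mm, angles in degrees, forces in N, time in s.
With the tool pointing down it reaches from about 425 to 875 mm from the base axis. Payload 8.4 kg.
Tool frame: the origin (TCP) lies at the very end of the fingers, on their centre line; the grasp point (between the pads) lies 19 mm behind it (env.tcp_to_grasp is the z of the grasp point in the tool frame, in mm); z points along the fingers, y is the line along which they close (so a half turn about z gives the same grasp; the last joint's range is limited). The gripper opens to 87 mm and grips with 3 to 60 N. Pads are 19 mm wide; open, the fingers measure 117 mm over their backs; the gripper's body (75 mm by 190 mm) begins 51 mm behind the grasp point.
Start: joints at [-79.71, 19.091, 2.286, 83.961, -0.768, 76.965, -3.352], TCP at [178.883, 624.871, 222.546] pointing down, gripper open.
Joint ranges: [-147.57, 147.57], [-21.85, 119.76], [-74.77, 79.35], [14.55, 137.4], [-85.83, 265.84], [4.83, 119.75], [-152.11, 152.11]. Speed limits (degrees/s): [127.2, 127.2, 159.86, 159.86, 180, 180, 180].

INTERFACE

Orientations are given as [roll, pitch, yaw] about the fixed x, y, z axes, in that order (R = Rz(yaw) Ry(pitch) Rx(roll)).
In Python, from station import env, capture, workorder gives the robot as it stands. The module is installed in compiled form; this text tells all that it offers.
- The arm moves only by the shell command python3 -m inch 'ROWS' [OPENING]. ROWS is JSON, a list of rows, each an object of numbers: "tx", "ty", "tz": the shift along the world's x, y, z in cm; "spin": the turn about the world's z in degrees. In form: [{"tx": .., "ty": .., "tz": .., "spin": ..}, ...]. A call has 1 to 20 rows; each row shifts and turns the commanded pose from where the row before left it; what a row does not reach is not made up. A row lasts 1/8 s, in which the tool goes at most 62.5 mm and 10.7 degrees, less where a joint would pass 70% of its speed; a pose out of reach is approached as far as the arm can. A call is refused whole if a number of a shift passes 6.25 or a number of a turn 10.7, either way. A call with a gripper value outside its range is refused whole. OPENING is the opening, from -1 (shut) to 1 (fully open), so that 0 is half open, set as the call begins (- or left out, the last holds). The fingers move at their own pace and stop on an object; the grip force is fixed at half the most. Time passes only in rows, so rows that do not move let the fingers close. It gives the time, the measured TCP pose, the force, the opening and the grip force at its end, in the units of the state.
- env.observe(): the state, without advancing time (a new reading comes with each control period).
- capture(name): name is "side" or "top"; returns a dict with "pixels" (384x512x3 uint8, blue, green, red), "mtx" (3x3 intrinsics, pixels), "R" (3x3) and "t" (3): a world point X has camera coordinates R X + t. Camera axes: x right, y down, z forward; pixel columns grow to the right and rows downward; lengths in mm; the calibration is good to about 2 mm. A picture is of the moment at which its call begins. There is no depth.
- workorder.hand_in(): hands the job in; it is judged then, once.
The state is a dict: "time": time; "qpos": joint angles; "joint_vel": joint speeds; "joint_efforts": joint torques, N m; "tool_pos": TCP position; "tcp_rot": TCP orientation; "wrist_force": force on the tool from outside, world axes, zero at the start; "ft_torque": the same for the moment, N m; "gripper_width": finger opening in mm; "grasp_force": force on a finger pad.
Only numpy, scipy, OpenCV 4.12 (cv2) and the standard library are available. Lean on these libraries where they do the work, as an engineer would, in place of code of your own. Each camera call takes 0.05 s, during which the arm holds its last target. There are 200 camera calls.

TASK

Take the taller steel strap plate, the one whose slot runs out through its side edge, from the wooden rack and hang it by that slot on the steel peg of the backboard, well out from the board, and let go of it there. Then push it back along the peg until it hangs flat against the board. Leave the shorter plate and the other things on the bench where they are.

Things in the scene. Friction and masses are not known exactly. Their poses are not given: they have to be found in the camera images.
- plate: The taller strap plate: plain steel, 160 mm tall, 90 mm wide, 6 mm thick, about 0.4 kg, upright in one groove of the rack. Origin: middle of its lower edge; x is its face normal (thickness), y across its width, z up. The part above the slot is solid (at y within 8 mm: from 111 to 160 mm up) and can be gripped by its 6 mm thickness. It hangs about 2 degrees askew in its own plane.
- slot_mouth (a point): On the taller plate's -y side edge, mid height of the open end of its slot, 94 mm above the lower edge. The slot is 18 mm high (85 to 103 mm up) and runs level from here to y = +8 mm of the plate. At its inner end, y from -8 to +8 mm, a notch goes on up to 111 mm: lowered there, the plate hangs with the peg in the notch and comes off only if lifted 8 mm.
- seat (a point): The point on the taller plate, 105 mm above the middle of its lower edge, at mid thickness, where the peg's axis lies when the plate hangs in its notch. Axes as the plate's.
- short_plate: The shorter plate, to be left in the rack: the same steel, width and thickness, but 130 mm tall and its slot is closed at the side edge. Origin: middle of its lower edge; axes as the taller plate's.
- rack: Fixed wooden rack, 170 x 80 mm, 42 mm high. Origin: centre of its underside. Two grooves along its y, 100 mm apart (at x = -50 and +50 mm), 9 mm wide, floor 12 mm above the bench, cheeks 30 mm high and 10 mm thick; each holds one plate, in either order. The plates stand in them with a little play.
- board: Fixed upright plywood backboard, 220 mm wide (y), 18 mm thick (x), 195 mm high, with struts behind (-x). Origin: centre of its underside. Its front, which faces its own +x (away from the robot), carries the peg. A hanging plate swings freely: pushed well above or below the peg it tips instead of sliding, pushed level with the peg, beside it, it slides.
- peg_line (a point): Fixed point on the board's front face, 162.5 mm above the bench, on the upright line where the peg is clamped; x out of the board along the peg, z up. The height of the peg's axis is not reported: clamped anywhere from 150 to 175 mm above the bench, so feel for it, for instance with the fingertips from above.
- peg_way (a point): Fixed point 95 mm straight out from the board's face at peg_line, level with it (not at the peg's true height). The peg is a rigid level round steel pin, 12 mm thick, square to the face; its free shank is 95 mm long, up to this point, and ends in a round head 26 mm across and 6 mm thick, which does not pass through the slot.
- dowel_tray: Open plywood tray with dowels, 90 x 200 mm, 40 mm high, loose, to be left alone. Origin: centre of its underside.
- hammer: Hammer lying on the bench, about 300 mm long, loose, to be left alone. Origin: centre of its underside.
- pot: White ceramic pot, 100 mm across, 90 mm high, loose, to be left alone. Origin: centre of its underside.
Things that resemble listed ones, but are neither listed nor needed, are in the scene too. Leave any black or blue look-alike of the board alone.

How it is judged:
By the outcome, as a careful person would: the job done as asked, in the order asked, and still so for the second after the job is handed in, with the robot touching nothing.
It also fails if it takes over 72 s, if anything falls off the work surface, if the arm or the gripper's body presses on something with over 40 N, if the wrist force passes 120 N, or if a joint passes its speed limit or range.

## Working session

There is one attempt and no reset: what is moved stays moved. The work goes in short steps, Python scripts to look and compute and a shell command to move; the robot and the scene stay as the last step left them, time stands still between calls to the robot, and variables do not carry over. Pictures are saved under pics/ and viewed, at most 10 in all, crops included, and the job is handed in when it is done.

```bash
mkdir -p pics; ls; python3 - <<'E'
from station import env,capture
import cv2,numpy as np
for n in("side","top"):
    c=capture(n);cv2.imwrite(f"pics/{n}0.png",cv2.resize(c["pixels"],None,fx=1.5,fy=1.5,interpolation=cv2.INTER_CUBIC));np.savez(f"{n}0.npz",**c)
    print(n,c["mtx"].round(1).tolist(),c["R"].round(3).tolist(),np.round(c["t"]).tolist(),(-c["R"].T@c["t"]).round())
s=env.observe();print(s["time"],s["tool_pos"],s["tcp_rot"],s["gripper_width"],env.tcp_to_grasp)
E
```

```text
pics
side [[353.4, 0.0, 259.0], [0.0, 353.4, 189.2], [0.0, 0.0, 1.0]] [[0.742, -0.67, 0.01], [-0.443, -0.501, -0.743], [0.504, 0.547, -0.669]] [-386.0, 303.0, 946.0] [ -56. -624.  862.]
top [[374.3, 0.0, 249.4], [0.0, 374.3, 193.1], [0.0, 0.0, 1.0]] [[0.015, -1.0, -0.007], [-0.99, -0.014, -0.139], [0.139, 0.009, -0.99]] [-15.0, 526.0, 1185.0] [ 356.  -18. 1247.]
0.1 [178.82343318 624.48168154 221.75088289] [-1.79916398e+02  6.58607034e-03  1.64021150e+02] 87.058619239517 -18.700000000000003
```

View pics/side0.png

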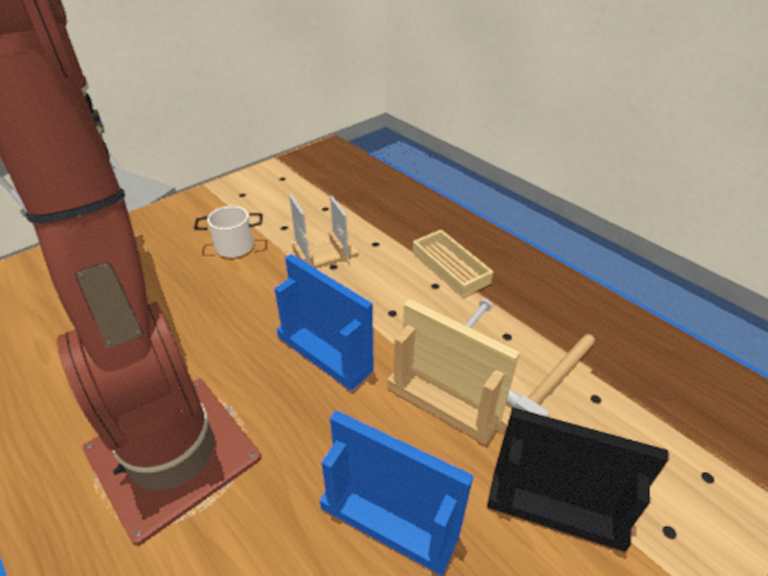

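View pics/top0.png

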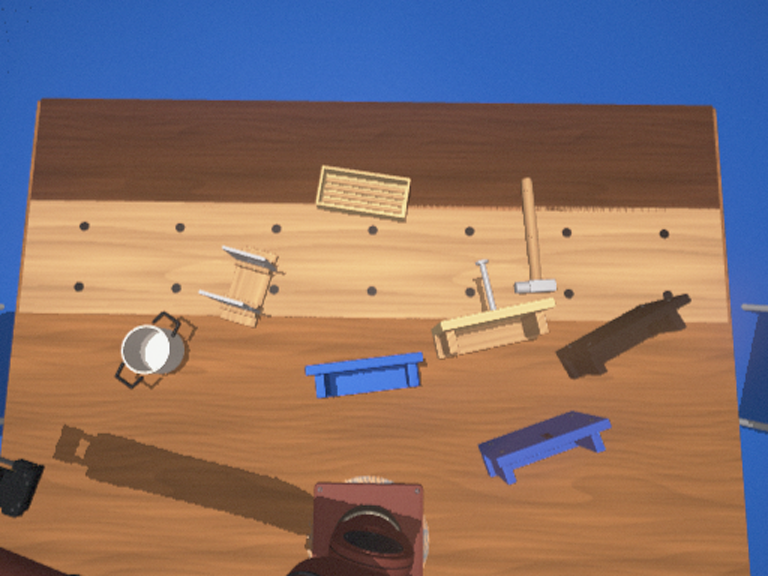

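The side view shows the rack with two plates at about (320,230). The wooden board is at (455,365), blue look-alikes are at (325,320) and (395,490), and a black one is at (580,480). The top view shows the rack at (247,287) with plates at (245,255) and (225,298), the wooden board at (495,320), and its peg running from (492,310) to (483,262). The hammer is just right of the peg, at (530,240).

Candidates for the taller plate are side (298,222) and side (340,228). I'll check them in one crop.

```bash
python3 - <<'E'
import numpy as np,cv2
s=np.load("side0.npz")["pixels"];t=np.load("top0.npz")["pixels"]
a=cv2.resize(s[125:183,185:245],(400,387),interpolation=cv2.INTER_CUBIC)
b=cv2.resize(t[158:222,128:194],(400,387),interpolation=cv2.INTER_CUBIC)
c=cv2.resize(t[165:245,280:380],(260,208),interpolation=cv2.INTER_CUBIC)
d=cv2.resize(s[195:300,250:400],(297,208),interpolation=cv2.INTER_CUBIC)
bot=np.zeros((208,800,3),np.uint8);bot[:,:260]=c;bot[:,300:597]=d
cv2.imwrite("pics/crop.png",np.vstack([np.hstack([a,b]),bot]))
E
```

```text
(no output)
```

View pics/crop.png

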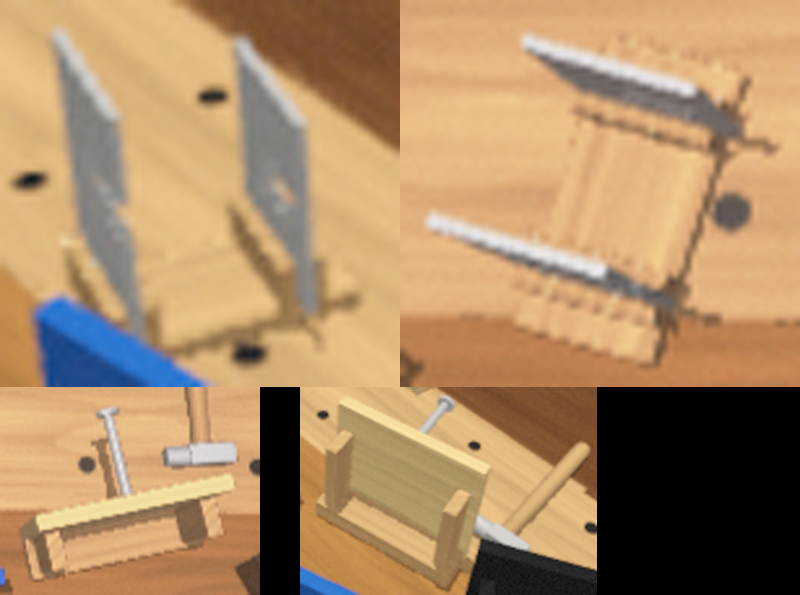

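The plate on the left in the side view, crop (90,170), has a slot running out through its right edge at crop (122,205). It is also the taller one, and in the top view it is the lower, nearer plate. The other plate, crop (275,180), has a closed slot, so I leave it. The wooden board carries the peg, with its head at top crop (108,412). The hammer head lies beside it at (200,455).

```bash
cat > h.py <<'E'
import numpy as np,cv2
def proj(c,X):
    p=c["R"]@np.asarray(X,float)+c["t"];return (c["mtx"]@p)[:2]/p[2]
def ray(c,u):
    d=c["R"].T@np.linalg.solve(c["mtx"],[u[0],u[1],1]);return -c["R"].T@c["t"],d
def onz(c,u,z):
    o,d=ray(c,u);return o+d*(z-o[2])/d[2]
def tri(c1,u1,c2,u2):
    A=[];b=[]
    for c,u in((c1,u1),(c2,u2)):
        o,d=ray(c,u);d/=np.linalg.norm(d);P=np.eye(3)-np.outer(d,d);A.append(P);b.append(P@o)
    X=np.linalg.lstsq(np.vstack(A),np.hstack(b),rcond=None)[0];return X,[np.linalg.norm(A[i]@X-b[i]) for i in(0,1)]
def steel(im,lo=150,s=40):
    h=cv2.cvtColor(im,cv2.COLOR_BGR2HSV);return ((h[...,1]<s)&(h[...,2]>lo)).astype(np.uint8)
def comps(m,roi,mn=15):
    u0,v0,u1,v1=roi;k=np.zeros_like(m);k[v0:v1,u0:u1]=m[v0:v1,u0:u1]
    n,l,st,ce=cv2.connectedComponentsWithStats(k)
    return [(l==i,st[i],ce[i]) for i in range(1,n) if st[i][4]>=mn]
E
python3 - <<'E'
from h import *
T=dict(np.load("top0.npz"));S=dict(np.load("side0.npz"))
im=T["pixels"]
for lo in(190,):
  for k,st,ce in comps(steel(im,lo),(128,155,195,225)):
    p=np.argwhere(k)[:,::-1].astype(np.float32);r=cv2.minAreaRect(p);b=cv2.boxPoints(r);print("plate top",st,r)
    for z in(142,172):print(z,[onz(T,q,z).round(1)[:2].tolist() for q in b])
for k,st,ce in comps(steel(im,140,50),(308,165,338,210)):
    p=np.argwhere(k)[:,::-1].astype(float);print("peg",st,ce)
    for v in range(st[1],st[1]+st[3]):
        q=p[p[:,1]==v,0]; 
        if len(q):print(v,q.min(),q.max(),end="; ")
    print()
for k,st,ce in comps(steel(S["pixels"],130,50),(305,190,335,225)):
    p=np.argwhere(k)[:,::-1].astype(float);print("side peg",st,ce)
    for v in range(st[1],st[1]+st[3]):
        q=p[p[:,1]==v,0]
        if len(q):print(v,q.min(),q.max(),end="; ")
    print()
# board top face: pale yellow
h=cv2.cvtColor(im,cv2.COLOR_BGR2HSV);print(h[212,300:365:8].tolist(),h[209,320:360:6].tolist())
hs=h.astype(int);m=((hs[...,0]>=22)&(hs[...,0]<=30)&(hs[...,2]>190)).astype(np.uint8)
for k,st,ce in comps(m,(280,190,380,240),40):
    r=cv2.minAreaRect(np.argwhere(k)[:,::-1].astype(np.float32));print("board",st,r,[onz(T,q,195).round(1)[:2].tolist() for q in cv2.boxPoints(r)])
E
```

```text
plate top [148 164  29  10  49] ((161.867919921875, 168.46226501464844), (29.120439529418945, 1.5109660625457764), 15.945394515991211)
142 [[592.4, 299.9], [596.9, 298.8], [573.5, 213.2], [569.0, 214.2]]
172 [[586.0, 291.2], [590.3, 290.2], [567.6, 206.9], [563.2, 207.9]]
plate top [133 194  29  10  56] ((146.8701629638672, 198.46365356445312), (29.120031356811523, 2.1955575942993164), 15.64224624633789)
142 [[499.3, 340.1], [505.6, 338.7], [483.3, 253.7], [476.9, 255.2]]
172 [[495.4, 330.4], [501.6, 329.0], [479.8, 246.4], [473.6, 247.8]]
peg [317 173  14  34 134] [324.23880597 188.50746269]
173 321.0 324.0; 174 318.0 324.0; 175 317.0 323.0; 176 318.0 323.0; 177 320.0 323.0; 178 320.0 323.0; 179 321.0 323.0; 180 321.0 324.0; 181 321.0 324.0; 182 321.0 324.0; 183 322.0 324.0; 184 322.0 325.0; 185 322.0 325.0; 186 322.0 325.0; 187 323.0 325.0; 188 323.0 325.0; 189 323.0 326.0; 190 323.0 326.0; 191 323.0 326.0; 192 324.0 326.0; 193 324.0 327.0; 194 324.0 327.0; 195 324.0 327.0; 196 325.0 327.0; 197 325.0 328.0; 198 325.0 328.0; 199 325.0 328.0; 200 326.0 328.0; 201 326.0 329.0; 202 326
[... 192 characters left out ...]
 320.0 327.0; 204 320.0 327.0; 205 320.0 326.0; 206 319.0 325.0; 207 318.0 322.0; 208 317.0 321.0; 209 316.0 320.0; 210 315.0 319.0; 211 314.0 319.0; 212 314.0 318.0; 213 313.0 317.0; 214 312.0 316.0; 215 311.0 315.0; 216 310.0 315.0; 217 311.0 314.0; 
[[17, 107, 228], [23, 82, 243], [23, 86, 241], [23, 85, 243], [20, 102, 221], [15, 102, 137], [14, 110, 118], [14, 112, 125], [14, 116, 213]] [[23, 83, 243], [22, 86, 242], [22, 85, 242], [23, 82, 243], [21, 97, 231], [16, 102, 130], [14, 111, 133]]
board [294 199  76  21 401] ((331.6170654296875, 209.04632568359375), (5.657284736633301, 76.47811889648438), 77.90524291992188) [[445.8, -134.1], [494.2, -345.3], [478.6, -348.2], [430.3, -137.4]]
```

```bash
python3 - <<'E'
from h import *
T=dict(np.load("top0.npz"));S=dict(np.load("side0.npz"))
X,e=tri(T,(320.8,175),S,(323.4,202.8));print("head",X.round(1),np.round(e,1))
for z in(150,162,175):
    a=onz(T,(322,180),z);b=onz(T,(328.2,204),z);d=b-a;print(z,a.round(1),b.round(1),np.degrees(np.arctan2(-d[1],-d[0])))
r=np.radians(12.9);x=np.array([np.cos(r),np.sin(r),0])
# head seen from side: solve z given it's at top ray
print("board front mid at z195", ((np.array([445.8,-134.1])+[494.2,-345.3])/2).round(1))
# slot mouth in side pic prediction, given plate pose
c=np.array([487.6,288.4,12]);r=np.radians(-14.8);px=np.array([np.cos(r),np.sin(r),0]);py=np.array([-px[1],px[0],0])
for y,z in((-45,94),(-45,160),(45,160),(-45,0)):print(y,z,(proj(S,c+py*y+[0,0,z])).round(1))
E
```

```text
head [ 565.5 -217.7  165.5] [0.8 0.8]
150 [ 552.9 -223.4  150. ] [ 481.5 -240.7  150. ] 13.660556039373581
162 [ 550.7 -221.1  162. ] [ 480.1 -238.3  162. ] 13.660556039373557
175 [ 548.4 -218.7  175. ] [ 478.6 -235.6  175. ] 13.660556039373544
board front mid at z195 [ 470.  -239.7]
-45 94 [203.7 158.2]
-45 160 [201.8 142.7]
45 160 [193.  129.8]
-45 0 [206.1 178.5]
```

```bash
python3 -m inch '[{"tx":2.7,"ty":-2.8},{"tx":2.7,"ty":-2.8},{"tx":2.7,"ty":-2.8},{"tx":2.7,"ty":-2.8},{"tx":2.7,"ty":-2.8},{"tx":2.7,"ty":-2.8},{"tx":2.7,"ty":-2.8},{"tx":2.7,"ty":-2.8},{"tx":2.7,"ty":-2.8},{"tx":2.7,"ty":-2.8},{"tx":2.7,"ty":-2.8},{"tx":2.7,"ty":-2.8}]' -1
python3 -m inch '[{"tx":0.1,"ty":-3.7,"spin":-4.3},{"tx":0.1,"ty":-3.7,"spin":-4.3},{"tx":0.1,"ty":-3.7,"spin":-4.3},{"tx":0.1,"ty":-3.7,"spin":-4.3},{"tx":0.1,"ty":-3.7,"spin":-4.3},{"tx":0.1,"ty":-3.7,"spin":-4.3},{"tx":0.1,"ty":-3.7,"spin":-4.3},{"tx":0.1,"ty":-3.7,"spin":-4.3},{"tx":0.1,"ty":-3.7,"spin":-4.3},{"tx":0.1,"ty":-3.7,"spin":-4.3},{"tx":0.1,"ty":-3.7,"spin":-4.3},{"tx":0.1,"ty":-3.7,"spin":-4.3},{"tx":0.1,"ty":-3.7,"spin":-4.3},{"tx":0.1,"ty":-3.7,"spin":-4.3},{},{}]'
```

```text
schema error: expected keys tx, ty, tz, spin
schema error: expected keys tx, ty, tz, spin
```

```bash
python3 -m inch '[{"tx":2.7,"ty":-2.8,"tz":0,"spin":0},{"tx":2.7,"ty":-2.8,"tz":0,"spin":0},{"tx":2.7,"ty":-2.8,"tz":0,"spin":0},{"tx":2.7,"ty":-2.8,"tz":0,"spin":0},{"tx":2.7,"ty":-2.8,"tz":0,"spin":0},{"tx":2.7,"ty":-2.8,"tz":0,"spin":0},{"tx":2.7,"ty":-2.8,"tz":0,"spin":0},{"tx":2.7,"ty":-2.8,"tz":0,"spin":0},{"tx":2.7,"ty":-2.8,"tz":0,"spin":0},{"tx":2.7,"ty":-2.8,"tz":0,"spin":0},{"tx":2.7,"ty":-2.8,"tz":0,"spin":0},{"tx":2.7,"ty":-2.8,"tz":0,"spin":0}]' -1
python3 -m inch '[{"tx":0.1,"ty":-3.7,"tz":0,"spin":-4.3},{"tx":0.1,"ty":-3.7,"tz":0,"spin":-4.3},{"tx":0.1,"ty":-3.7,"tz":0,"spin":-4.3},{"tx":0.1,"ty":-3.7,"tz":0,"spin":-4.3},{"tx":0.1,"ty":-3.7,"tz":0,"spin":-4.3},{"tx":0.1,"ty":-3.7,"tz":0,"spin":-4.3},{"tx":0.1,"ty":-3.7,"tz":0,"spin":-4.3},{"tx":0.1,"ty":-3.7,"tz":0,"spin":-4.3},{"tx":0.1,"ty":-3.7,"tz":0,"spin":-4.3},{"tx":0.1,"ty":-3.7,"tz":0,"spin":-4.3},{"tx":0.1,"ty":-3.7,"tz":0,"spin":-4.3},{"tx":0.1,"ty":-3.7,"tz":0,"spin":-4.3},{"tx":0.1,"ty":-3.7,"tz":0,"spin":-4.3},{"tx":0.1,"ty":-3.7,"tz":0,"spin":-4.3},{"tx":0,"ty":0,"tz":0,"spin":0},{"tx":0,"ty":0,"tz":0,"spin":0}]'
```

```text
time: 1.6
tool_pos: [503.5, 287.8, 222.2]
tcp_rot: [-180.0, -0.0, 164.0]
wrist_force: [1.0, 0.5, -0.4]
gripper_width: 0.4
grasp_force: 0.0
time: 3.6
tool_pos: [516.6, -229.4, 222.4]
tcp_rot: [-180.0, -0.0, 103.8]
wrist_force: [0.7, -0.1, -0.5]
gripper_width: 0.2
grasp_force: 0.0
```

```bash
python3 -m inch '[{"tx":0,"ty":0,"tz":-1,"spin":0},{"tx":0,"ty":0,"tz":-1,"spin":0},{"tx":0,"ty":0,"tz":-1,"spin":0},{"tx":0,"ty":0,"tz":-0.7,"spin":0},{"tx":0,"ty":0,"tz":-0.2,"spin":0},{"tx":0,"ty":0,"tz":-0.2,"spin":0},{"tx":0,"ty":0,"tz":0,"spin":0}]'
for i in 1; do python3 -m inch '[{"tx":0,"ty":0,"tz":-0.2,"spin":0},{"tx":0,"ty":0,"tz":0,"spin":0}]'; done
```

```text
time: 4.47
tool_pos: [517.0, -229.2, 181.7]
tcp_rot: [180.0, 0.0, 103.8]
wrist_force: [-0.3, -0.2, -0.2]
gripper_width: 0.4
grasp_force: 0.0
time: 4.72
tool_pos: [516.9, -229.1, 179.5]
tcp_rot: [-180.0, -0.0, 103.8]
wrist_force: [-0.0, -0.3, -0.1]
gripper_width: 0.5
grasp_force: 0.0
```

```bash
python3 -m inch '[{"tx":0,"ty":0,"tz":-0.2,"spin":0},{"tx":0,"ty":0,"tz":0,"spin":0}]'
```

```text
time: 4.97
tool_pos: [516.8, -229.1, 177.4]
tcp_rot: [-180.0, -0.0, 103.8]
wrist_force: [-0.4, -0.1, 2.3]
gripper_width: 0.8
grasp_force: 0.0
```

```bash
python3 -m inch '[{"tx":0,"ty":0,"tz":-0.1,"spin":0},{"tx":0,"ty":0,"tz":0,"spin":0}]'
```

```text
time: 5.22
tool_pos: [516.8, -229.1, 176.5]
tcp_rot: [-180.0, -0.0, 103.8]
wrist_force: [0.8, -0.1, -0.1]
gripper_width: 0.4
grasp_force: 0.0
```

```bash
python3 -m inch '[{"tx":0,"ty":0,"tz":-0.1,"spin":0},{"tx":0,"ty":0,"tz":0,"spin":0}]'
```

```text
time: 5.48
tool_pos: [516.8, -229.1, 175.5]
tcp_rot: [-180.0, -0.0, 103.8]
wrist_force: [0.1, 0.3, 0.5]
gripper_width: 0.4
grasp_force: 0.0
```

Those readings were noise, so I keep going down.

```bash
python3 -m inch '[{"tx":0,"ty":0,"tz":-0.1,"spin":0},{"tx":0,"ty":0,"tz":-0.1,"spin":0},{"tx":0,"ty":0,"tz":0,"spin":0}]'
```

```text
time: 5.85
tool_pos: [516.8, -229.1, 173.4]
tcp_rot: [-180.0, -0.0, 103.8]
wrist_force: [-0.9, -0.3, -0.3]
gripper_width: 0.3
grasp_force: 0.0
```

```bash
python3 -m inch '[{"tx":0,"ty":0,"tz":-0.1,"spin":0},{"tx":0,"ty":0,"tz":-0.1,"spin":0},{"tx":0,"ty":0,"tz":0,"spin":0}]'
```

```text
time: 6.22
tool_pos: [516.8, -229.1, 171.5]
tcp_rot: [-180.0, -0.0, 103.8]
wrist_force: [-0.8, 0.0, 0.5]
gripper_width: 0.3
grasp_force: 0.0
```

```bash
python3 -m inch '[{"tx":0,"ty":0,"tz":-0.1,"spin":0},{"tx":0,"ty":0,"tz":-0.1,"spin":0},{"tx":0,"ty":0,"tz":0,"spin":0}]'
```

```text
time: 6.6
tool_pos: [516.8, -229.1, 169.4]
tcp_rot: [-180.0, -0.0, 103.8]
wrist_force: [1.3, 0.6, -0.8]
gripper_width: 0.5
grasp_force: 0.0
```

```bash
python3 -m inch '[{"tx":0,"ty":0,"tz":-0.1,"spin":0},{"tx":0,"ty":0,"tz":-0.1,"spin":0},{"tx":0,"ty":0,"tz":0,"spin":0}]'
```

```text
time: 6.98
tool_pos: [517.0, -229.2, 168.2]
tcp_rot: [180.0, -0.0, 103.8]
wrist_force: [-2.0, 1.2, 7.7]
gripper_width: 0.2
grasp_force: 3.4
```

```bash
python3 -m inch '[{"tx":0,"ty":0,"tz":-0.1,"spin":0},{"tx":0,"ty":0,"tz":-0.1,"spin":0},{"tx":0,"ty":0,"tz":0,"spin":0}]'; python3 - <<'E'
from station import capture
import cv2,numpy as np
ims=[]
for n,r in(("side",(280,170,360,250)),("top",(290,150,370,230))):
    c=capture(n);np.savez(f"{n}1.npz",**c);ims.append(cv2.resize(c["pixels"][r[1]:r[3],r[0]:r[2]],(400,400),interpolation=cv2.INTER_CUBIC))
cv2.imwrite("pics/feel.png",np.hstack(ims))
E
```

```text
time: 7.35
tool_pos: [517.1, -229.3, 167.8]
tcp_rot: [179.9, -0.0, 103.8]
wrist_force: [-8.8, 3.8, 23.5]
gripper_width: 0.7
grasp_force: 11.6
```

View pics/feel.png

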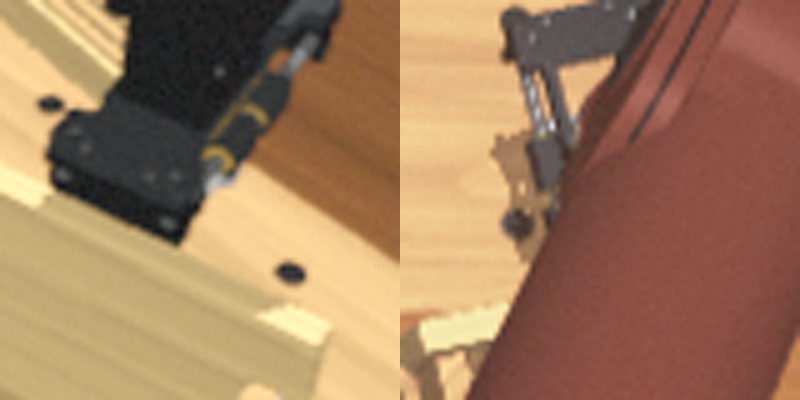

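```bash
python3 -m inch '[{"tx":0,"ty":0,"tz":2,"spin":0},{"tx":0,"ty":0,"tz":2,"spin":0},{"tx":0,"ty":0,"tz":2,"spin":0},{"tx":-0.2,"ty":3.7,"tz":0,"spin":-2.1},{"tx":-0.2,"ty":3.7,"tz":0,"spin":-2},{"tx":-0.2,"ty":3.7,"tz":0,"spin":-2},{"tx":-0.2,"ty":3.7,"tz":0,"spin":-2},{"tx":-0.2,"ty":3.7,"tz":0,"spin":-2},{"tx":-0.2,"ty":3.7,"tz":0,"spin":-2},{"tx":-0.2,"ty":3.7,"tz":0,"spin":-2},{"tx":-0.2,"ty":3.7,"tz":0,"spin":-2},{"tx":-0.2,"ty":3.7,"tz":0,"spin":-2},{"tx":-0.2,"ty":3.7,"tz":0,"spin":-2},{"tx":-0.2,"ty":3.7,"tz":0,"spin":-2},{"tx":-0.2,"ty":3.7,"tz":0,"spin":-2},{"tx":-0.2,"ty":3.7,"tz":0,"spin":-2.2},{"tx":-0.3,"ty":3.6,"tz":0,"spin":-2.2},{"tx":0,"ty":0,"tz":0,"spin":0},{"tx":0,"ty":0,"tz":0,"spin":0}]' 0.4
```

```text
time: 9.82
tool_pos: [488.1, 287.1, 225.4]
tcp_rot: [180.0, 0.0, 75.3]
wrist_force: [0.2, -0.1, -0.7]
gripper_width: 61.2
grasp_force: 0.0
```

```bash
python3 -m inch '[{"tx":0,"ty":0.13,"tz":-2,"spin":0},{"tx":0,"ty":0,"tz":-2,"spin":0},{"tx":0,"ty":0,"tz":-2,"spin":0},{"tx":0,"ty":0,"tz":-1.5,"spin":0},{"tx":0,"ty":0,"tz":-1,"spin":0},{"tx":0,"ty":0,"tz":-0.4,"spin":0},{"tx":0,"ty":0,"tz":0,"spin":0}]'
python3 -m inch '[{"tx":0,"ty":0,"tz":0,"spin":0},{"tx":0,"ty":0,"tz":0,"spin":0},{"tx":0,"ty":0,"tz":0,"spin":0},{"tx":0,"ty":0,"tz":0,"spin":0},{"tx":0,"ty":0,"tz":0,"spin":0},{"tx":0,"ty":0,"tz":0,"spin":0}]' -1
```

```text
time: 10.7
tool_pos: [488.0, 289.1, 136.7]
tcp_rot: [180.0, -0.0, 75.3]
wrist_force: [0.5, 0.3, -0.1]
gripper_width: 60.5
grasp_force: 0.0
time: 11.45
tool_pos: [487.9, 289.1, 136.5]
tcp_rot: [-180.0, 0.0, 75.3]
wrist_force: [-0.6, -0.1, -0.0]
gripper_width: 8.7
grasp_force: 0.0
```

```bash
python3 -m inch '[{"tx":0,"ty":0,"tz":0,"spin":0},{"tx":0,"ty":0,"tz":0,"spin":0},{"tx":0,"ty":0,"tz":0,"spin":0}]' -1
python3 -m inch '[{"tx":0,"ty":0,"tz":0.5,"spin":0},{"tx":0,"ty":0,"tz":0.5,"spin":0},{"tx":0,"ty":0,"tz":1,"spin":0},{"tx":0,"ty":0,"tz":1,"spin":0},{"tx":0,"ty":0,"tz":2,"spin":0},{"tx":0,"ty":0,"tz":2,"spin":0},{"tx":0,"ty":0,"tz":2,"spin":0},{"tx":0,"ty":0,"tz":2,"spin":0},{"tx":0,"ty":0,"tz":0,"spin":0}]'
```

```text
time: 11.82
tool_pos: [487.9, 289.2, 136.6]
tcp_rot: [180.0, -0.0, 75.3]
wrist_force: [-0.0, 0.8, -0.5]
gripper_width: 5.7
grasp_force: 30.0
time: 12.95
tool_pos: [488.7, 289.6, 248.5]
tcp_rot: [179.9, -0.2, 75.3]
wrist_force: [0.2, 0.6, -2.8]
gripper_width: 5.6
grasp_force: 30.0
```

```bash
python3 -m inch '[{"tx":0.2,"ty":-3,"tz":0,"spin":2},{"tx":0.2,"ty":-3.2,"tz":0,"spin":2},{"tx":0.2,"ty":-3.2,"tz":0,"spin":2},{"tx":0.2,"ty":-3.2,"tz":0,"spin":2},{"tx":0.2,"ty":-3.2,"tz":0,"spin":2},{"tx":0.2,"ty":-3.2,"tz":0,"spin":2},{"tx":0.2,"ty":-3.2,"tz":0,"spin":2},{"tx":0.2,"ty":-3.2,"tz":0,"spin":2},{"tx":0.2,"ty":-3.2,"tz":0,"spin":2},{"tx":0.2,"ty":-3.2,"tz":0,"spin":2},{"tx":0.2,"ty":-3.2,"tz":0,"spin":2},{"tx":0.2,"ty":-3.2,"tz":0,"spin":2},{"tx":0,"ty":-3,"tz":0,"spin":2},{"tx":0,"ty":-2.6,"tz":0,"spin":2},{"tx":0,"ty":0,"tz":-1.5,"spin":0},{"tx":0,"ty":0,"tz":-2,"spin":0},{"tx":0,"ty":0,"tz":-1.5,"spin":0},{"tx":0,"ty":0,"tz":-0.5,"spin":0},{"tx":0,"ty":0,"tz":0,"spin":0},{"tx":0,"ty":0,"tz":0,"spin":0}]'
python3 - <<'E'
from station import capture
import cv2,numpy as np
ims=[]
for n,r in(("side",(250,150,370,270)),("top",(260,130,380,250))):
    c=capture(n);np.savez(f"{n}2.npz",**c);ims.append(cv2.resize(c["pixels"][r[1]:r[3],r[0]:r[2]],(400,400),interpolation=cv2.INTER_CUBIC))
cv2.imwrite("pics/pre.png",np.hstack(ims))
E
```

```text
time: 15.45
tool_pos: [512.3, -148.9, 192.1]
tcp_rot: [180.0, 0.0, 103.3]
wrist_force: [-0.1, 0.0, -2.7]
gripper_width: 5.9
grasp_force: 30.0
```

View pics/pre.png

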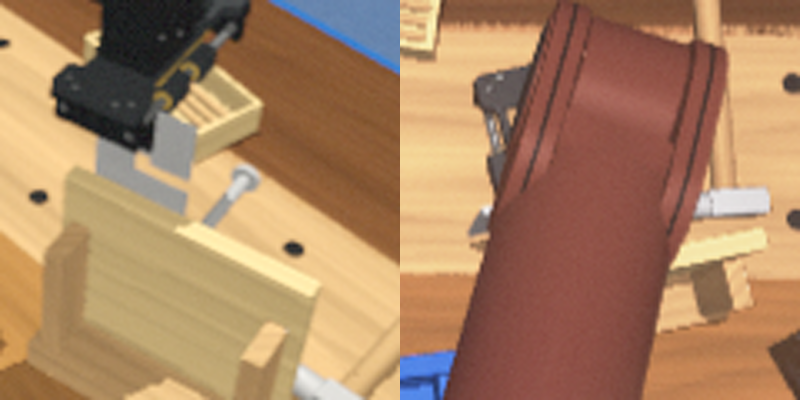

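The plate is held upright. Its open slot shows at the right edge, around side crop (188,188), and points at the peg, whose head is at crop (245,178). I'll check the slot's position numerically.

```bash
python3 - <<'E'
from h import *
S=dict(np.load("side2.npz"))
r=np.radians(13.3);px=np.array([np.cos(r),np.sin(r),0]);py=np.array([-px[1],px[0],0])
o=np.array([512.3,-148.9,192.1-124.6])-0.8*py
for y,z in((-45,85),(-45,103),(-45,160)):
  for x in(-3,3):
    u=proj(S,o+px*x+py*y+[0,0,z]);print(y,z,x,((u-[250,150])*400/120).round(0))
# edge pixels in crop columns along plate
g=cv2.cvtColor(S["pixels"],cv2.COLOR_BGR2HSV)
for v in range(182,216):print(v,"".join("#" if (g[v,u,1]<45 and g[v,u,2]>110) else "." for u in range(275,315)))
E
```

```text
-45 85 -3 [185. 198.]
-45 85 3 [189. 193.]
-45 103 -3 [188. 182.]
-45 103 3 [191. 178.]
-45 160 -3 [195. 132.]
-45 160 3 [198. 128.]
182 ........................................
183 .......................#................
184 ......................####..............
185 ......................#####.............
186 ......................#######...........
187 ......................##########........
188 ......................############......
189 .....................#############......
190 .....................#############......
191 .....................#############......
192 .....###.............############.......
193 ....######...........############.......
194 ....########.........############.......
195 ....##########....#.#############.......
196 ....###########.....#############.......
197 ....###########.....#############.......
198 ....###########......###########........
199 ....###########......###########........
200 ....###########........#########........
201 ....#############.........######........
202 .....##############.........####........
203 .......##############.........#.........
204 .........##############.................
205 ............#############...............
206 ..............#############.............
207 ................##############..........
208 ..................#############.........
209 ....................###########.........
210 .....................##########.........
211 ........................#######.........
212 ..........................####.........#
213 ............................##........##
214 .....................................###
215 .....................................###
```

```bash
python3 -m inch '[{"tx":0.12,"ty":-0.49,"tz":0.09,"spin":0},{"tx":0.12,"ty":-0.49,"tz":0,"spin":0},{"tx":0.12,"ty":-0.49,"tz":0,"spin":0},{"tx":0.12,"ty":-0.49,"tz":0,"spin":0},{"tx":0.12,"ty":-0.49,"tz":0,"spin":0},{"tx":0.12,"ty":-0.49,"tz":0,"spin":0},{"tx":0,"ty":0,"tz":0,"spin":0}]'
```

```text
time: 16.42
tool_pos: [519.1, -178.8, 192.4]
tcp_rot: [-180.0, 0.0, 103.3]
wrist_force: [1.6, -0.5, -3.0]
gripper_width: 5.5
grasp_force: 30.0
```

```bash
python3 -m inch '[{"tx":0.11,"ty":-0.49,"tz":0,"spin":0},{"tx":0.11,"ty":-0.49,"tz":0,"spin":0},{"tx":0,"ty":0,"tz":0,"spin":0}]'
```

```text
time: 16.8
tool_pos: [521.2, -188.6, 192.5]
tcp_rot: [-180.0, 0.0, 103.3]
wrist_force: [0.0, -0.1, -3.5]
gripper_width: 5.5
grasp_force: 30.0
```

```bash
python3 -m inch '[{"tx":0.12,"ty":-0.49,"tz":0.03,"spin":0},{"tx":0.12,"ty":-0.49,"tz":0,"spin":0},{"tx":0.12,"ty":-0.49,"tz":0,"spin":0},{"tx":0.12,"ty":-0.49,"tz":0,"spin":0},{"tx":0,"ty":0,"tz":0,"spin":0}]'
```

```text
time: 17.42
tool_pos: [526.0, -208.2, 192.7]
tcp_rot: [-180.0, 0.0, 103.3]
wrist_force: [-1.2, -0.5, -3.2]
gripper_width: 5.5
grasp_force: 30.0
```

```bash
python3 -m inch '[{"tx":0.12,"ty":-0.49,"tz":0,"spin":0},{"tx":0.12,"ty":-0.49,"tz":0,"spin":0},{"tx":0.05,"ty":-0.2,"tz":0,"spin":0},{"tx":0,"ty":0,"tz":0,"spin":0}]'
```

```text
time: 17.92
tool_pos: [529.0, -219.7, 192.7]
tcp_rot: [-180.0, 0.0, 103.3]
wrist_force: [-0.1, -0.9, -4.2]
gripper_width: 5.8
grasp_force: 30.0
```

```bash
python3 -m inch '[{"tx":0.02,"ty":-0.1,"tz":0,"spin":0},{"tx":0.02,"ty":-0.1,"tz":0,"spin":0},{"tx":0,"ty":0,"tz":0,"spin":0}]'
```

```text
time: 18.3
tool_pos: [529.4, -221.4, 192.7]
tcp_rot: [-180.0, -0.0, 103.3]
wrist_force: [0.7, -0.0, -3.0]
gripper_width: 5.8
grasp_force: 30.0
```

```bash
python3 -m inch '[{"tx":0.05,"ty":-0.2,"tz":0,"spin":0},{"tx":0.03,"ty":-0.1,"tz":0,"spin":0},{"tx":0,"ty":0,"tz":0,"spin":0}]'
```

```text
time: 18.68
tool_pos: [530.2, -224.6, 192.7]
tcp_rot: [-180.0, 0.0, 103.3]
wrist_force: [-0.7, 0.9, -2.7]
gripper_width: 6.1
grasp_force: 30.0
```

```bash
python3 -m inch '[{"tx":0.02,"ty":-0.1,"tz":0,"spin":0},{"tx":0,"ty":0,"tz":0,"spin":0}]'
```

```text
time: 18.92
tool_pos: [530.4, -225.5, 192.7]
tcp_rot: [-180.0, 0.0, 103.3]
wrist_force: [0.1, -0.3, -3.7]
gripper_width: 5.8
grasp_force: 30.0
```

```bash
python3 -m inch '[{"tx":0.02,"ty":-0.1,"tz":0,"spin":0},{"tx":0,"ty":0,"tz":0,"spin":0}]'
```

```text
time: 19.18
tool_pos: [530.6, -226.5, 192.8]
tcp_rot: [180.0, 0.0, 103.3]
wrist_force: [0.2, -0.6, -3.0]
gripper_width: 5.8
grasp_force: 30.0
```

```bash
python3 -m inch '[{"tx":0.02,"ty":-0.1,"tz":0,"spin":0},{"tx":0,"ty":0,"tz":0,"spin":0}]'
```

```text
time: 19.42
tool_pos: [530.8, -227.6, 192.8]
tcp_rot: [-180.0, 0.0, 103.3]
wrist_force: [-0.3, 0.1, -2.5]
gripper_width: 5.8
grasp_force: 30.0
```

```bash
python3 -m inch '[{"tx":0.02,"ty":-0.1,"tz":0,"spin":0},{"tx":0,"ty":0,"tz":0,"spin":0}]'
```

```text
time: 19.68
tool_pos: [531.0, -228.3, 192.7]
tcp_rot: [-180.0, -0.0, 103.3]
wrist_force: [-0.3, -0.1, -3.0]
gripper_width: 5.8
grasp_force: 30.0
```

```bash
python3 -m inch '[{"tx":0.02,"ty":-0.1,"tz":0,"spin":0},{"tx":0,"ty":0,"tz":0,"spin":0}]'
```

```text
time: 19.92
tool_pos: [531.1, -228.7, 192.6]
tcp_rot: [-180.0, -0.1, 103.4]
wrist_force: [-1.0, 3.8, -1.9]
gripper_width: 5.5
grasp_force: 30.0
```

```bash
python3 -m inch '[{"tx":0.02,"ty":-0.1,"tz":0,"spin":0},{"tx":0,"ty":0,"tz":0,"spin":0}]'
```

```text
time: 20.18
tool_pos: [531.2, -228.9, 192.5]
tcp_rot: [-180.0, -0.1, 103.4]
wrist_force: [-2.1, 7.3, -0.4]
gripper_width: 6.2
grasp_force: 30.0
```

```bash
python3 -m inch '[{"tx":-0.05,"ty":0.2,"tz":0,"spin":0},{"tx":-0.04,"ty":0.18,"tz":0,"spin":0},{"tx":0,"ty":0,"tz":0,"spin":0}]'
```

```text
time: 20.55
tool_pos: [530.5, -227.0, 192.8]
tcp_rot: [180.0, 0.0, 103.3]
wrist_force: [0.4, 0.3, -4.2]
gripper_width: 5.3
grasp_force: 30.0
```

```bash
python3 -m inch '[{"tx":0,"ty":0,"tz":-0.2,"spin":0},{"tx":0,"ty":0,"tz":-0.2,"spin":0},{"tx":0,"ty":0,"tz":-0.1,"spin":0},{"tx":0,"ty":0,"tz":0,"spin":0}]'
```

```text
time: 21.05
tool_pos: [530.4, -226.6, 187.6]
tcp_rot: [-180.0, -0.0, 103.3]
wrist_force: [0.6, 0.5, -2.3]
gripper_width: 6.2
grasp_force: 30.0
```

```bash
python3 -m inch '[{"tx":0,"ty":0,"tz":-0.2,"spin":0},{"tx":0,"ty":0,"tz":-0.2,"spin":0},{"tx":0,"ty":0,"tz":0,"spin":0}]'
```

```text
time: 21.42
tool_pos: [530.4, -226.6, 183.5]
tcp_rot: [-180.0, -0.0, 103.3]
wrist_force: [-0.1, 0.1, -2.0]
gripper_width: 6.0
grasp_force: 30.0
```

```bash
python3 -m inch '[{"tx":0,"ty":0,"tz":-0.1,"spin":0},{"tx":0,"ty":0,"tz":0,"spin":0}]'
```

```text
time: 21.68
tool_pos: [530.5, -226.6, 182.7]
tcp_rot: [-180.0, -0.0, 103.3]
wrist_force: [-0.4, 0.8, -3.2]
gripper_width: 5.6
grasp_force: 30.0
```

```bash
python3 -m inch '[{"tx":0,"ty":0,"tz":-0.08,"spin":0},{"tx":0,"ty":0,"tz":0,"spin":0}]'
```

```text
time: 21.92
tool_pos: [530.5, -226.6, 181.9]
tcp_rot: [-180.0, -0.0, 103.3]
wrist_force: [-0.2, -0.2, -4.0]
gripper_width: 5.6
grasp_force: 30.0
```

```bash
python3 -m inch '[{"tx":0,"ty":0,"tz":-0.1,"spin":0},{"tx":0,"ty":0,"tz":0,"spin":0}]'
```

```text
time: 22.18
tool_pos: [530.6, -226.7, 181.3]
tcp_rot: [180.0, 0.0, 103.3]
wrist_force: [-1.4, 1.0, 1.8]
gripper_width: 5.8
grasp_force: 30.0
```

```bash
python3 -m inch '[{"tx":0,"ty":0,"tz":-0.06,"spin":0},{"tx":0,"ty":0,"tz":0,"spin":0}]'
```

```text
time: 22.42
tool_pos: [530.7, -226.7, 181.1]
tcp_rot: [180.0, -0.0, 103.3]
wrist_force: [-3.1, 0.6, 7.2]
gripper_width: 5.7
grasp_force: 30.0
```

```bash
python3 -m inch '[{"tx":0,"ty":0,"tz":0.07,"spin":0},{"tx":0,"ty":0,"tz":0,"spin":0},{"tx":0,"ty":0,"tz":0,"spin":0},{"tx":0,"ty":0,"tz":0,"spin":0},{"tx":0,"ty":0,"tz":0,"spin":0},{"tx":0,"ty":0,"tz":0,"spin":0}]' -0.31
python3 -m inch '[{"tx":0,"ty":0,"tz":0.5,"spin":0},{"tx":0,"ty":0,"tz":1,"spin":0},{"tx":0,"ty":0,"tz":1,"spin":0},{"tx":0,"ty":0,"tz":2,"spin":0},{"tx":0,"ty":0,"tz":2,"spin":0},{"tx":0,"ty":0,"tz":0,"spin":0},{"tx":0,"ty":0,"tz":0,"spin":0}]'
python3 - <<'E'
from station import capture
import cv2,numpy as np
ims=[]
for n,r in(("side",(250,150,370,270)),("top",(260,130,380,250))):
    c=capture(n);np.savez(f"{n}3.npz",**c);ims.append(cv2.resize(c["pixels"][r[1]:r[3],r[0]:r[2]],(400,400),interpolation=cv2.INTER_CUBIC))
cv2.imwrite("pics/hung.png",np.hstack(ims))
E
```

```text
time: 23.18
tool_pos: [530.5, -226.6, 181.0]
tcp_rot: [-180.0, -0.0, 103.3]
wrist_force: [-0.6, 0.0, 0.3]
gripper_width: 29.8
grasp_force: 0.0
time: 24.05
tool_pos: [530.3, -226.5, 245.7]
tcp_rot: [-180.0, -0.0, 103.3]
wrist_force: [0.1, -0.2, 0.1]
gripper_width: 30.0
grasp_force: 0.0
```

View pics/hung.png

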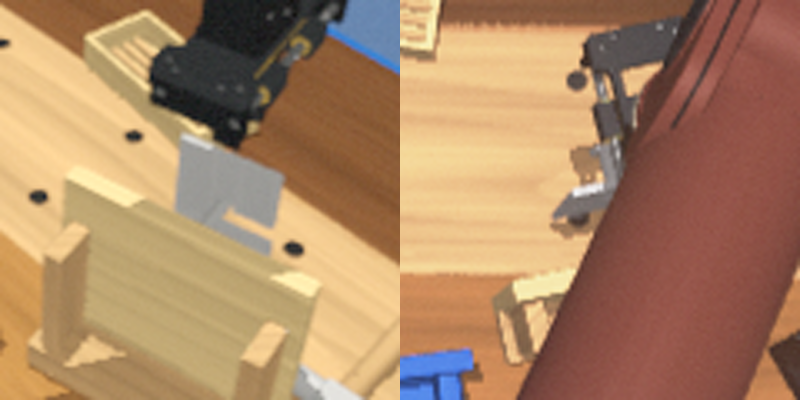

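The plate hangs in its notch on the peg, about 60 mm out, at side crop (230,195), and the gripper is clear above it. Next I turn the fingers to straddle the peg and push level with it.

```bash
python3 -m inch '[{"tx":0.24,"ty":0.06,"tz":0,"spin":-10},{"tx":0.24,"ty":0.06,"tz":0,"spin":-10},{"tx":0.24,"ty":0.06,"tz":0,"spin":-10},{"tx":0.24,"ty":0.06,"tz":0,"spin":-10},{"tx":0.24,"ty":0.06,"tz":0,"spin":-10},{"tx":0.24,"ty":0.06,"tz":0,"spin":-10},{"tx":0.24,"ty":0.06,"tz":0,"spin":-10},{"tx":0.24,"ty":0.06,"tz":0,"spin":-10},{"tx":0.24,"ty":0.06,"tz":0,"spin":-10},{"tx":0,"ty":0,"tz":0,"spin":0},{"tx":0,"ty":0,"tz":0,"spin":0}]' 0
```

```text
time: 25.52
tool_pos: [551.8, -221.2, 245.7]
tcp_rot: [-180.0, 0.0, 13.5]
wrist_force: [-0.4, 0.0, 0.7]
gripper_width: 43.8
grasp_force: 0.0
```

```bash
python3 -m inch '[{"tx":0,"ty":0,"tz":-1.5,"spin":0},{"tx":0,"ty":0,"tz":-1.5,"spin":0},{"tx":0,"ty":0,"tz":-1.5,"spin":0},{"tx":0,"ty":0,"tz":-1.5,"spin":0},{"tx":0,"ty":0,"tz":0,"spin":0}]'
```

```text
time: 26.15
tool_pos: [551.4, -220.9, 184.6]
tcp_rot: [-180.0, 0.1, 13.3]
wrist_force: [0.7, -0.3, 0.2]
gripper_width: 43.7
grasp_force: 0.0
```

```bash
python3 -m inch '[{"tx":0,"ty":0,"tz":-0.8,"spin":0},{"tx":0,"ty":0,"tz":-0.8,"spin":0},{"tx":0,"ty":0,"tz":-0.8,"spin":0},{"tx":0,"ty":0,"tz":-0.4,"spin":0},{"tx":0,"ty":0,"tz":-0.3,"spin":0},{"tx":0,"ty":0,"tz":0,"spin":0}]'; python3 - <<'E'
from station import capture
import cv2,numpy as np
c=capture("side");cv2.imwrite("pics/straddle.png",cv2.resize(c["pixels"][150:270,250:370],(500,500),interpolation=cv2.INTER_CUBIC))
E
```

```text
time: 26.9
tool_pos: [552.1, -221.2, 154.9]
tcp_rot: [-180.0, 0.0, 13.3]
wrist_force: [-0.6, 0.3, -0.5]
gripper_width: 43.5
grasp_force: 0.0
```

View pics/straddle.png

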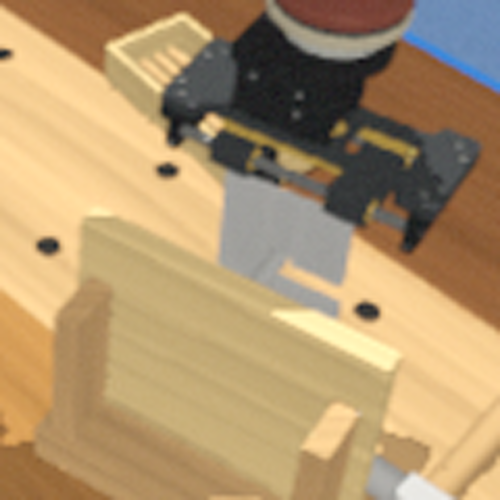

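The fingers straddle the peg in front of the plate, with the plate at crop (285,240), and the gripper body clears its top. I push gently.

```bash
python3 -m inch '[{"tx":-0.39,"ty":-0.09,"tz":0,"spin":0},{"tx":-0.29,"ty":-0.07,"tz":0,"spin":0},{"tx":-0.2,"ty":-0.05,"tz":0,"spin":0},{"tx":-0.2,"ty":-0.05,"tz":0,"spin":0},{"tx":-0.2,"ty":-0.05,"tz":0,"spin":0},{"tx":0,"ty":0,"tz":0,"spin":0}]'
```

```text
time: 27.7
tool_pos: [539.2, -224.3, 155.1]
tcp_rot: [-180.0, -0.0, 13.3]
wrist_force: [0.2, 0.6, 0.4]
gripper_width: 43.6
grasp_force: 0.5
```

```bash
python3 -m inch '[{"tx":-0.2,"ty":-0.05,"tz":0,"spin":0},{"tx":-0.2,"ty":-0.05,"tz":0,"spin":0},{"tx":-0.2,"ty":-0.05,"tz":0,"spin":0},{"tx":-0.2,"ty":-0.05,"tz":0,"spin":0},{"tx":-0.2,"ty":-0.05,"tz":0,"spin":0},{"tx":-0.2,"ty":-0.05,"tz":0,"spin":0}]'; python3 - <<'E'
from station import capture
import cv2,numpy as np
c=capture("side");cv2.imwrite("pics/push.png",cv2.resize(c["pixels"][150:270,250:370],(500,500),interpolation=cv2.INTER_CUBIC))
E
```

```text
time: 28.45
tool_pos: [527.3, -227.4, 155.1]
tcp_rot: [180.0, -0.0, 13.3]
wrist_force: [2.6, 1.6, 1.4]
gripper_width: 43.7
grasp_force: 1.5
```

View pics/push.png

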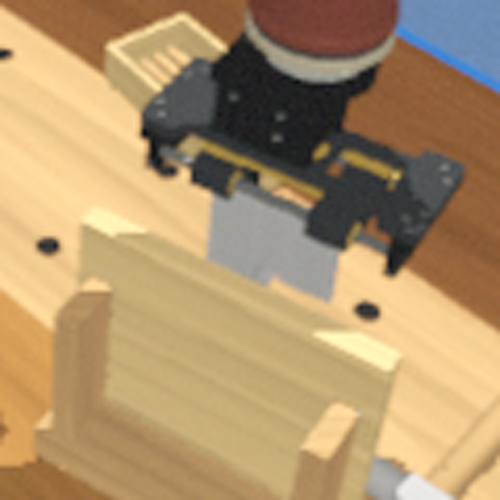

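The plate is sliding upright along the peg, so I continue.

```bash
python3 -m inch '[{"tx":-0.2,"ty":-0.05,"tz":0,"spin":0},{"tx":-0.2,"ty":-0.05,"tz":0,"spin":0},{"tx":-0.2,"ty":-0.05,"tz":0,"spin":0},{"tx":-0.2,"ty":-0.05,"tz":0,"spin":0},{"tx":-0.2,"ty":-0.05,"tz":0,"spin":0},{"tx":-0.2,"ty":-0.05,"tz":0,"spin":0},{"tx":-0.2,"ty":-0.05,"tz":0,"spin":0},{"tx":-0.2,"ty":-0.05,"tz":0,"spin":0},{"tx":-0.2,"ty":-0.04,"tz":0,"spin":0},{"tx":-0.2,"ty":-0.04,"tz":0,"spin":0},{"tx":-0.2,"ty":-0.04,"tz":0,"spin":0},{"tx":-0.2,"ty":-0.04,"tz":0,"spin":0}]'
```

```text
time: 30.0
tool_pos: [503.2, -233.0, 155.1]
tcp_rot: [180.0, -0.0, 13.3]
wrist_force: [3.5, 1.5, 1.5]
gripper_width: 43.2
grasp_force: 1.6
```

```bash
python3 -m inch '[{"tx":-0.2,"ty":-0.05,"tz":0,"spin":0},{"tx":-0.2,"ty":-0.05,"tz":0,"spin":0},{"tx":-0.2,"ty":-0.05,"tz":0,"spin":0},{"tx":-0.2,"ty":-0.05,"tz":0,"spin":0},{"tx":-0.2,"ty":-0.05,"tz":0,"spin":0},{"tx":0,"ty":0,"tz":0,"spin":0}]'
```

```text
time: 30.75
tool_pos: [492.8, -235.6, 154.9]
tcp_rot: [-180.0, 0.0, 13.3]
wrist_force: [1.5, 0.2, 0.0]
gripper_width: 43.7
grasp_force: 0.6
```

```bash
python3 -m inch '[{"tx":-0.1,"ty":-0.02,"tz":0,"spin":0},{"tx":-0.1,"ty":-0.02,"tz":0,"spin":0},{"tx":0,"ty":0,"tz":0,"spin":0}]'
```

```text
time: 31.12
tool_pos: [491.0, -235.9, 155.0]
tcp_rot: [-180.0, 0.0, 13.3]
wrist_force: [1.1, 1.0, 0.1]
gripper_width: 43.4
grasp_force: 0.7
```

```bash
python3 -m inch '[{"tx":-0.1,"ty":-0.02,"tz":0,"spin":0},{"tx":-0.1,"ty":-0.02,"tz":0,"spin":0},{"tx":0,"ty":0,"tz":0,"spin":0}]'
```

```text
time: 31.5
tool_pos: [489.0, -236.2, 155.0]
tcp_rot: [-180.0, 0.0, 13.3]
wrist_force: [-0.2, -0.3, -0.4]
gripper_width: 43.7
grasp_force: 0.5
```

```bash
python3 -m inch '[{"tx":-0.1,"ty":-0.02,"tz":0,"spin":0},{"tx":-0.1,"ty":-0.02,"tz":0,"spin":0},{"tx":0,"ty":0,"tz":0,"spin":0}]'
```

```text
time: 31.88
tool_pos: [488.8, -236.3, 155.2]
tcp_rot: [179.9, -0.2, 13.4]
wrist_force: [8.7, 0.7, -6.0]
gripper_width: 43.4
grasp_force: 4.6
```

```bash
python3 -m inch '[{"tx":-0.1,"ty":-0.02,"tz":0,"spin":0},{"tx":0,"ty":0,"tz":0,"spin":0}]'
```

```text
time: 32.12
tool_pos: [488.8, -236.3, 155.2]
tcp_rot: [179.9, -0.2, 13.4]
wrist_force: [14.1, 0.1, -10.1]
gripper_width: 43.5
grasp_force: 6.9
```

```bash
python3 -m inch '[{"tx":-0.1,"ty":-0.02,"tz":0,"spin":0},{"tx":0,"ty":0,"tz":0,"spin":0}]'
```

```text
time: 32.38
tool_pos: [488.9, -236.3, 155.4]
tcp_rot: [179.8, -0.3, 13.4]
wrist_force: [19.6, -1.2, -12.6]
gripper_width: 43.4
grasp_force: 9.1
```

There is firm contact at the board. I relieve the force, back off, rise clear and look.

```bash
python3 -m inch '[{"tx":0.2,"ty":0.04,"tz":0,"spin":0},{"tx":0.2,"ty":0.04,"tz":0,"spin":0},{"tx":0.3,"ty":0.07,"tz":0,"spin":0},{"tx":0.4,"ty":0.09,"tz":0,"spin":0},{"tx":0.7,"ty":0.16,"tz":0,"spin":0},{"tx":0.8,"ty":0.18,"tz":0,"spin":0},{"tx":0.5,"ty":0.12,"tz":0,"spin":0},{"tx":0,"ty":0,"tz":1,"spin":0},{"tx":0,"ty":0,"tz":2,"spin":0},{"tx":0,"ty":0,"tz":2,"spin":0},{"tx":0,"ty":0,"tz":2,"spin":0},{"tx":0,"ty":0,"tz":2,"spin":0},{"tx":0,"ty":0,"tz":2,"spin":0},{"tx":0,"ty":3,"tz":0,"spin":0},{"tx":0,"ty":4,"tz":0,"spin":0},{"tx":0,"ty":5,"tz":0,"spin":0},{"tx":0,"ty":5,"tz":0,"spin":0},{"tx":0,"ty":5,"tz":0,"spin":0},{"tx":0,"ty":5,"tz":0,"spin":0},{"tx":0,"ty":0,"tz":0,"spin":0}]'
python3 - <<'E'
from station import capture
import cv2,numpy as np
ims=[]
for n,r in(("side",(270,180,370,280)),("top",(280,150,380,250))):
    c=capture(n);np.savez(f"{n}4.npz",**c);ims.append(cv2.resize(c["pixels"][r[1]:r[3],r[0]:r[2]],(400,400),interpolation=cv2.INTER_CUBIC))
cv2.imwrite("pics/fin.png",np.hstack(ims))
E
```

```text
time: 34.88
tool_pos: [516.0, 44.6, 265.6]
tcp_rot: [-180.0, -0.0, 13.7]
wrist_force: [-0.4, 1.0, 0.2]
gripper_width: 43.5
grasp_force: 0.0
```

View pics/fin.png

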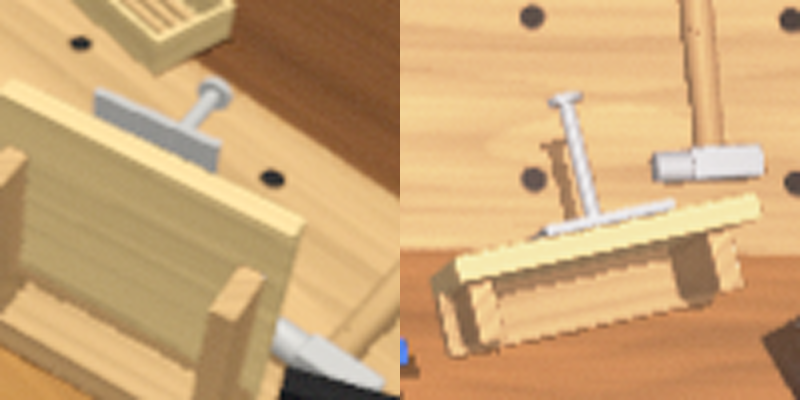

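The plate hangs near the board at top crop (610,217), with nothing else disturbed. I'll measure whether it lies flat.

```bash
python3 - <<'E'
from h import *
T=dict(np.load("top4.npz"));im=T["pixels"];h=cv2.cvtColor(im,cv2.COLOR_BGR2HSV).astype(int)
r=np.radians(13.3);n=np.array([np.cos(r),np.sin(r)]);l=np.array([-n[1],n[0]]);b=np.array([471,-240.5])
for v in range(196,214):print(v,"".join("#" if h[v,u,1]<45 and h[v,u,2]>150 else ("y" if 20<=h[v,u,0]<=30 and h[v,u,2]>190 and h[v,u,1]>60 else ".") for u in range(308,376)))
# centroid per column of bright steel, below peg, columns both sides
for nm,z in(("plate",217.4),):
  P=[]
  for u in range(314,349):
    if 326<=u<=332:continue
    vs=[v for v in range(198,211) if h[v,u,1]<45 and h[v,u,2]>150]
    if vs:P.append(onz(T,(u,np.mean(vs)),z)[:2])
  P=np.array(P);k=np.polyfit((P-b)@l,(P-b)@n,1);print("plate out/slope deg",k[1].round(2),np.degrees(np.arctan(k[0])).round(2),((P-b)@l).min().round(1),((P-b)@l).max().round(1))
P=[]
for u in range(300,370):
    vs=[v for v in range(196,222) if 20<=h[v,u,0]<=30 and h[v,u,2]>190 and h[v,u,1]>60]
    if len(vs)>3:P.append(onz(T,(u,min(vs)-.5),195)[:2])
P=np.array(P);s=(P-b)@l;o=(P-b)@n
for nm,m in(("board right",s<-50),("board left",s>48)):print(nm,m.sum(),o[m].mean().round(2),s[m].mean().round(1))
k=np.polyfit(s[abs(s)>48],o[abs(s)>48],1);print("board out/slope",k[1].round(2),np.degrees(np.arctan(k[0])).round(2))
E
```

```text
196 .................###................................................
197 .................####...............................................
198 .................####.....................................yyy.......
199 .................####................................yyyyyyyy.......
200 ..................###................####.......yyyyyyyyyyyyyy......
201 ..................####..........#########..yyyyyy.yyyyyyyyyyyy......
202 ..................####.....############.yyyyyyyyyyyyyyyyyyyyyy......
203 ..................#################...yyyyyyyyyyyyyyyyyyyyyyyy......
204 ..................###########......yyyyyyyyyyyyyyyyyyyyyyyyyyy......
205 .............#############..yyyyyyyyyyyyyyyyyyyyyyyyyyyyy...........
206 .........###########.....yyyyyyyyyyyyyyyyyyyyyyyyyyy................
207 ........#########...y.yyyyyyyyyyyyyyyyyyyyyyyyyy....................
208 .........###....yyyyyyyyyyyyyyyyyyyyyyyyyyy..........y..............
209 ...........yyyyyyyyyyyyyyyyyyyyyyyyyyyy.............y...............
210 .yy..yy.yyyyyyyyyyyyyyyyyyyyyyyyyy.................y................
211 yyyyyyyyyyyyyyyyyyyyyyyyyyyyy.....................yy................
212 yyyyyyyyyyyyyyyyyyyyyyyyy.........................y.................
213 yyyyyyyyyyyyyyyyyyyy................................................
plate out/slope deg 4.14 0.79 -43.3 47.3
board right 21 1.13 -80.6
board left 16 1.44 68.9
board out/slope 1.35 0.22
```

The plate's mid-plane is 2.8 mm off the board face, against 3 mm for full contact, and it is parallel within about half a degree. It hangs in its notch and the robot is clear, so I hand in.

```bash
python3 -c "
from station import workorder
print(workorder.hand_in())"
```

```text
the job is handed in; nothing more can be done
None
```

The taller plate hangs by its notch on the steel peg and was pushed back against the board; the top camera puts its upper edge at the board face within measurement error (the lower edge was out of view), I touched nothing else on the bench, and I handed the job in at about 35 s, with no verdict returned.

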